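# Check a frame for squareness by its diagonals

## Robot

A 6-joint arm with a two-finger parallel gripper is mounted at the origin on a cart in front of the work surface, level with it; the furniture and walls round the work are solid. World frame = base frame: x ahead of the robot, y to its left, z up, the work surface at z = 0. Lengths are in mm, angles in rad, forces in N, time in s.
With the tool pointing down it reaches from about 275 to 1000 mm from the base axis. Payload 8.4 kg.
Tool frame: the origin (TCP) lies at the centre of the arm's flange, where the gripper is bolted on; the fingertips stand r.tip_extent ahead of it and the grasp point (between the pads) lies 155 mm ahead of it (r.tip_extent is the distance from the TCP to the fingertips, in mm); z points along the fingers, y is the direction in which the jaws open and shut (so a half turn about z gives the same grasp; the last joint's range is limited). The gripper opens to 85 mm and grips with 20 to 120 N. Pads are 22 mm wide; open, the fingers measure 114 mm over their backs; the gripper's body (76 mm by 85 mm) begins 54 mm behind the grasp point. The pads swing forward as they close: fully open they stand 13 mm farther back than shut.
Start: joints at [-1.137, 0.353, 1.633, -0, 1.155, -0.002], TCP at [263.834, -566.587, 404.681] pointing down, gripper open.
Joint ranges: [-2.63, 2.63], [-0.92, 2.1], [0.06, 2.66], [-1.3, 4.44], [0, 2.69], [-3.02, 3.02]. Speed limits (rad/s): [2.22, 2.22, 2.79, 3.14, 3.14, 3.14].

## Interface

Orientations are given as [roll, pitch, yaw] about the fixed x, y, z axes, in that order (R = Rz(yaw) Ry(pitch) Rx(roll)).
In Python, from rig import sense, grab_frame, job, r gives the robot as it stands. The module is installed in compiled form; this text tells all that it offers.
- The arm moves only by the shell command python3 -m creep 'ROWS' [FORCE]. ROWS is JSON, a list of rows, each a list of 7 numbers: the turn, a rotation vector about the tool's x, y, z in rad, then the shift along the tool's x, y, z in mm, then the closure, from 0 (fully open) to 1 (shut). In form: [[wx, wy, wz, dx, dy, dz, fingers], ...]. A call has 1 to 10 rows; each row shifts and turns the pose as measured when the row begins, along the tool's axes as they then stand; what a row does not reach is not made up. A row lasts 1/12 s, in which the tool goes at most 41.7 mm and 7.16 degrees, less where a joint would pass 70% of its speed; a pose out of reach is approached as far as the arm can. A call with a gripper value outside its range is refused whole. The fingers move at their own pace and stop on an object; FORCE is the grip in N (left out, the last holds). Time passes only in rows, so rows that do not move let the fingers close. It gives the time, the measured TCP pose, the force and the opening at its end, in the units of the state.
- sense(): the state, without advancing time (a new reading comes with each control period).
- grab_frame(name): name is "scene" or "top" or "wrist"; returns a dict with "color" (384x512x3 uint8, red, green, blue), "mtx" (3x3 intrinsics, pixels), "T" (4x4, takes a point from camera to world coordinates). Camera axes: x right, y down, z forward; pixel columns grow to the right and rows downward; lengths in mm; the calibration is good to about 2 mm. The wrist camera is an equidistant fisheye: a pixel r from the principal point sees the ray r / f radians off the axis. A picture is of the moment at which its call begins. There is no depth.
- job.sign_off(): hands the job in, once; it reports no verdict.
The state is a dict: "clock": time; "qpos": joint angles; "qvel": joint speeds; "joint_efforts": joint torques, N m; "eef_pos": TCP position; "tcp_rot": TCP orientation; "contact_force": force on the tool from outside, world axes, zero at the start; "wrist_torque": the same for the moment, N m; "opening": opening from 0.0 (shut) to 1.0 (fully open).
Only numpy, scipy, OpenCV 4.12 (cv2) and the standard library are available. Lean on these libraries where they do the work, as an engineer would, in place of code of your own. Each camera call takes 0.05 s, during which the arm holds its last target.

## Task

Check the left-hand one (as the robot sees it) of the two dark frames for squareness with the spring-out slide rule: squeeze its two tabs to shut it, set it flat inside the frame, and let it spring out into two opposite corners and let go, first across the diagonal that starts at the corner with the round eye, then across the other. Compare the two lengths and finish with the rule left sprung out, let go, across the longer diagonal. Do not shove the frame about, and leave the other frame and everything else where they are.

Things in the scene. Friction and masses are not known exactly. Their poses are not given: they have to be found in the camera images.
- rule: spring-out slide rule (telescoping inside gauge): brass sheath 22 mm wide, 10 mm high, with a steel tongue, lying flat; 160 g. Origin on its underside, midway between its ends when shut; x runs along it from the fixed to the sliding end, z up. 142 mm long over its tips when shut, 182 mm fully out (as at the start). Squeeze its two black tabs together to shut and carry it
- rule_slide (a joint): how far the rule is out (m): 0 shut, 0.040 fully out. Length over the tips = 0.142 + this value. A spring drives it out: about 8.5 N when shut, 4 to 5 N when nearly out; grip with 15 N or more
- rule_tab_fixed (a point): middle of the flat upright grip tab on the sheath, 36 mm above the rule's underside. The tab is 8 mm thick along the rule, 16 mm wide across it and stands free from 10 to 54 mm above the rule's underside
- rule_tab_sliding (a point): the same point of the equal tab on the sliding tongue. Over their outer faces the two tabs measure 22 mm shut and 62 mm fully out; the point midway between the tabs is always midway between the tips
- rule_tip_fixed (a point): centre of the upright round pin (8 mm across, on a 6 mm wide neck) at the fixed end, 5 mm above the rule's underside. When the rule is seated in a frame it comes to rest 5 to 6 mm from the inner corner
- rule_tip_sliding (a point): centre of the round pin at the sliding end, 5 mm above the rule's underside (pin radius 4 mm)
- frame_a_corner1 (a point): inner corner 1 of frame A, 5 mm above the bench: the one with a round wire eye, 31 mm across, on its outside. Loose dark steel frame, 350 g, four bars 12 mm high and wide, 120 mm long inside, open in the middle down to the bench. Corners are numbered in turn, so 1-3 and 2-4 are its diagonals
- frame_a_corner2 (a point): inner corner 2 of frame A, 5 mm above the bench. The frame is a little out of square: one diagonal is about 13 mm longer than the other, which one is to be found (both 160 to 180 mm)
- frame_a_corner3 (a point): inner corner 3 of frame A, 5 mm above the bench: opposite the eye
- frame_a_corner4 (a point): inner corner 4 of frame A, 5 mm above the bench. One of the frames A and B lies on the robot's left (+y), the other on its right; which one varies
- frame_b_corner1 (a point): inner corner 1 of frame B, 5 mm above the bench: the one with a round wire eye, 31 mm across, on its outside. Loose dark steel frame, 350 g, four bars 12 mm high and wide, 120 mm long inside, open in the middle down to the bench. Corners are numbered in turn, so 1-3 and 2-4 are its diagonals
- frame_b_corner2 (a point): inner corner 2 of frame B, 5 mm above the bench. The frame is a little out of square: one diagonal is about 13 mm longer than the other, which one is to be found (both 160 to 180 mm)
- frame_b_corner3 (a point): inner corner 3 of frame B, 5 mm above the bench: opposite the eye
- frame_b_corner4 (a point): inner corner 4 of frame B, 5 mm above the bench. One of the frames A and B lies on the robot's left (+y), the other on its right; which one varies
- tape_roll: bystander: yellow tape roll lying flat, 57 mm across, 19 mm high; origin at its underside
- thumb_nut: bystander: knurled pale nut, 27 mm across, 14 mm high; origin at its underside
- lens_cap_b: bystander: flat black lens cap, 40 mm across, 11 mm high; origin at its underside
- eyepiece_d: bystander: black eyepiece standing upright, 53 mm across, 70 mm high; origin at its underside
- eyepiece_g: bystander: black eyepiece standing upright, 50 mm across, 68 mm high; origin at its underside
- pen_torch: bystander: black pen torch, 22x109x22 mm; origin at its underside

How it is judged:
By the outcome, as a careful person would: the job done as asked, in the order asked, and still so for the second after the job is handed in, with the robot touching nothing.
It also fails if it takes over 72 s, if anything falls off the work surface, if the arm or the gripper's body presses on something with over 40 N, if the wrist force passes 120 N, or if a joint passes its speed limit or range.

## Working session

There is one attempt and no reset: what is moved stays moved. The work goes in short steps, Python scripts to look and compute and a shell command to move; the robot and the scene stay as the last step left them, time stands still between calls to the robot, and variables do not carry over. Pictures are saved under pics/ and viewed, and the job is handed in when it is done.

```bash
mkdir -p pics
python3 - <<'E'
from rig import sense, grab_frame, job, r
import cv2
print(sense()); print(r.tip_extent)
for n in ("scene","top","wrist"):
    f=grab_frame(n); cv2.imwrite(f"pics/{n}0.png",f["color"][:,:,::-1]); print(n,f["mtx"].tolist(),f["T"].round(3).tolist())
E
```

```text
{'clock': 0.0, 'qpos': array([-1.13742731e+00,  3.53648315e-01,  1.63414693e+00,  1.52414403e-05,
        1.15522253e+00, -2.35652877e-03]), 'qvel': array([ 0.00055596,  0.00181281, -0.00057832,  0.00172293, -0.00011466,
       -0.00076607]), 'joint_efforts': array([ 9.45176362e-04, -6.05254555e+01, -3.42063117e+01,  1.97244804e-04,
        9.39247780e-03,  2.07114232e-05]), 'eef_pos': array([ 263.7167937 , -566.36823225,  403.95593998]), 'tcp_rot': array([-3.14016757e+00, -1.72936811e-05,  4.35719369e-01]), 'contact_force': array([-0.50474121,  0.20017387, -0.34402102]), 'wrist_torque': array([-0.03886813,  0.01587166, -0.03497531]), 'opening': 1.0003370809945966}
173.4
scene [[482.1774161676067, 0.0, 253.96646800854106], [0.0, 482.1774161676067, 188.7005177314266], [0.0, 0.0, 1.0]] [[-0.564, -0.485, 0.669, -430.388], [-0.826, 0.353, -0.44, 623.139], [-0.023, -0.8, -0.6, 969.245], [0.0, 0.0, 0.0, 1.0]]
top [[424.98103444351796, 0.0, 252.28523421684582], [0.0, 424.98103444351796, 189.60696785608482], [0.0, 0.0, 1.0]] [[-0.001, -0.997, 0.077, 468.142], [-1.0, 0.002, 0.012, -46.177], [-0.012, -0.077, -0.997, 1179.523], [0.0, 0.0, 0.0, 1.0]]
wrist [[297.3186396354542, 0.0, 254.3679908480286], [0.0, 297.3186396354542, 194.8837963305394], [0.0, 0.0, 1.0]] [[0.422, -0.871, -0.251, 325.995], [-0.907, -0.406, -0.115, -536.695], [-0.002, 0.276, -0.961, 374.143], [0.0, 0.0, 0.0, 1.0]]
```

View pics/top0.png

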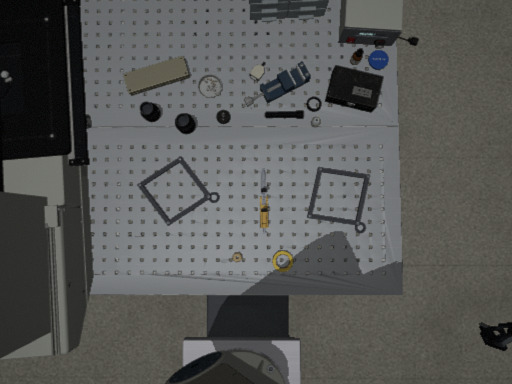

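View pics/scene0.png

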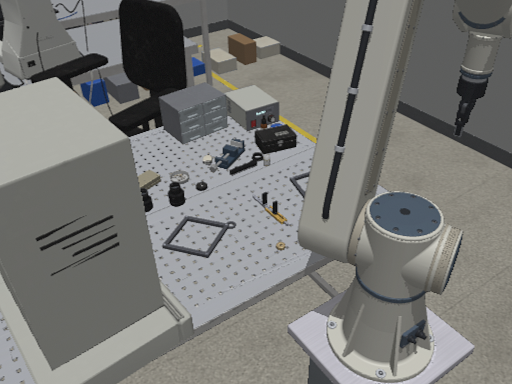

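View pics/wrist0.png

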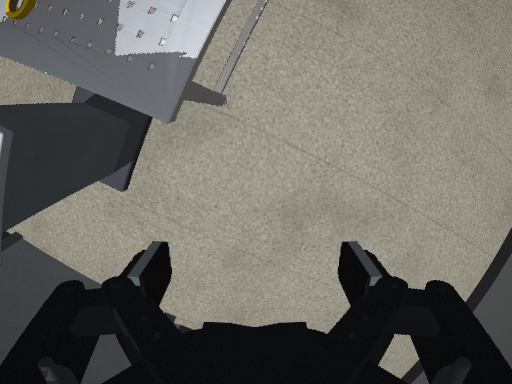

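The top view shows the left frame around (175,190) with its eye at (214,197). The rule is around (264,205) with brass toward the robot, and the right frame is around (340,195). I'll zoom in next.

```bash
cat > h.py <<'E'
import numpy as np, cv2
from rig import sense, grab_frame
from scipy.spatial.transform import Rotation as R
def ray(f,u,v,fish=False):
    K=f["mtx"];T=f["T"];x=(u-K[0,2])/K[0,0];y=(v-K[1,2])/K[1,1]
    if fish:
        t=np.hypot(x,y); s=np.sin(t)/t if t>1e-9 else 1; d=np.array([x*s,y*s,np.cos(t)])
    else: d=np.array([x,y,1.])
    return T[:3,3],T[:3,:3]@d
def onz(f,u,v,z,fish=False):
    o,d=ray(f,u,v,fish); return o+d*(z-o[2])/d[2]
def proj(f,p,fish=False):
    K=f["mtx"];T=f["T"];q=T[:3,:3].T@(np.asarray(p,float)-T[:3,3])
    if fish:
        rr=np.hypot(q[0],q[1]);t=np.arctan2(rr,q[2]);a=q[:2]/rr*t
    else: a=q[:2]/q[2]
    return np.array([K[0,0]*a[0]+K[0,2],K[1,1]*a[1]+K[1,2]])
def crop(f,x0,y0,x1,y1,s,name):
    im=cv2.resize(f["color"][y0:y1,x0:x1,::-1],None,fx=s,fy=s,interpolation=cv2.INTER_CUBIC);cv2.imwrite("pics/"+name,im)
E
python3 - <<'E'
from h import *
f=grab_frame("top")
crop(f,130,145,280,240,5,"t1.png")
for u,v in((175,190),(264,170),(264,228),(214,197)): print(onz(f,u,v,10).round())
f=grab_frame("scene"); crop(f,150,180,300,260,5,"s1.png")
E
```

```text
[558. 182.  10.]
[613. -64.  10.]
[453. -64.  10.]
[539.  74.  10.]
```

View pics/t1.png

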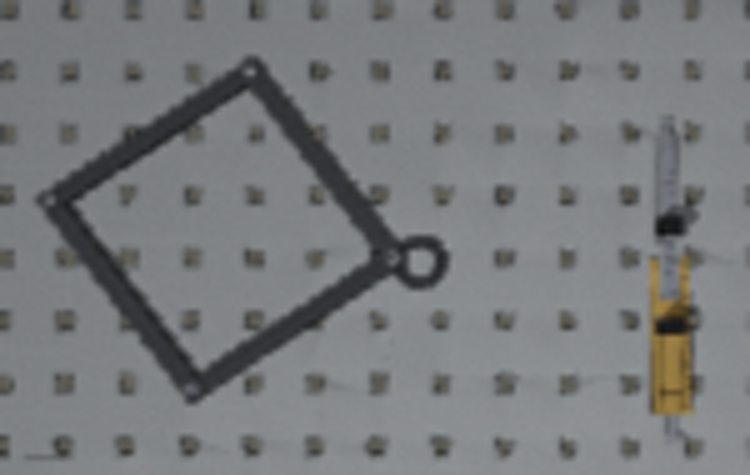

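View pics/s1.png

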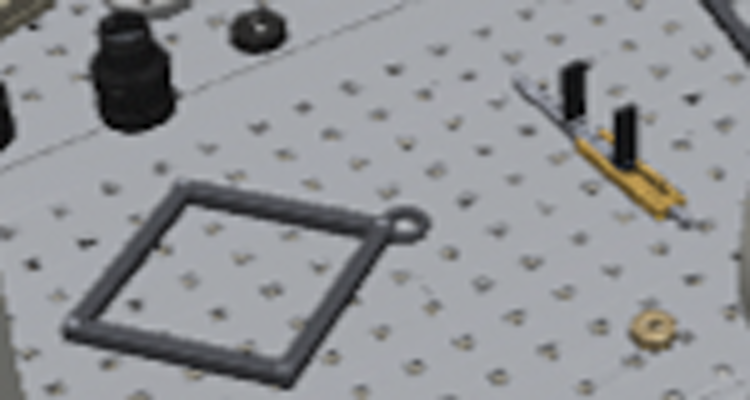

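```bash
cat >> h.py <<'E'
def inner(f,x0,y0,x1,y1,thr=75,z=12,s=6):
    g=cv2.cvtColor(f["color"][y0:y1,x0:x1],cv2.COLOR_RGB2GRAY)
    g=cv2.resize(g,None,fx=s,fy=s,interpolation=cv2.INTER_CUBIC)
    m=cv2.morphologyEx((g<thr).astype(np.uint8)*255,cv2.MORPH_OPEN,np.ones((3,3)))
    cs,hi=cv2.findContours(m,cv2.RETR_CCOMP,cv2.CHAIN_APPROX_NONE)
    c=max([c for c,h in zip(cs,hi[0]) if h[3]>=0],key=cv2.contourArea)
    # robust side lines from convex hull quad
    rect=cv2.approxPolyDP(cv2.convexHull(c),0.06*cv2.arcLength(c,True),True)[:,0,:].astype(float)
    n=len(rect); pts=c[:,0,:].astype(float); L=[]
    for i in range(n):
        a,b=rect[i],rect[(i+1)%n];d=(b-a);l=np.linalg.norm(d);d/=l
        t=(pts-a)@d;e=abs((pts-a)@np.array([-d[1],d[0]]))
        q=pts[(t>.15*l)&(t<.85*l)&(e<2.5*s)]
        vx,vy,px,py=cv2.fitLine(q.astype(np.float32),cv2.DIST_HUBER,0,.01,.01).ravel();L.append(np.cross([px,py,1],[px+vx,py+vy,1]))
    out=[]
    for i in range(n):
        p=np.cross(L[i-1],L[i]);p=p[:2]/p[2];u=(p+.5)/s-.5+[x0,y0];out.append(u)
    return np.array(out), np.array([onz(f,*u,z)[:2] for u in out])
E
python3 - <<'E'
from h import *
f=grab_frame("top")
for thr in (70,85,95):
    u,w=inner(f,130,145,210,240,thr); print(thr,u.round(1).tolist(),w.round(1).tolist(),[np.linalg.norm(w[i]-w[i-1]).round(1) for i in range(4)],np.linalg.norm(w[0]-w[2]),np.linalg.norm(w[1]-w[3]))
c=f["color"].astype(int)
bl=(c[...,0]-c[...,2]>40);bl[:,:255]=0;bl[:,275:]=0;bl[:180]=0;bl[235:]=0
rr=cv2.minAreaRect(np.argwhere(bl)[:,::-1].astype(np.float32));print(rr)
for u,v,z in((263.5,168.7,10),(264.3,232,10),(263.9,189.7,54),(264,209.8,54)): print(onz(f,u,v,z).round(1))
crop(f,250,160,280,240,7,"t2.png")
E
```

```text
70 [[179.6, 161.7], [205.9, 195.8], [169.4, 219.3], [143.5, 185.1]] [[636.9, 169.6], [542.0, 95.9], [477.3, 195.7], [571.8, 269.0]] [np.float64(118.9), np.float64(120.2), np.float64(119.0), np.float64(119.5)] 161.7169074083434 175.6815505885347
85 [[179.6, 162.0], [205.4, 195.8], [169.3, 218.8], [143.9, 185.1]] [[635.9, 169.8], [541.8, 97.1], [478.8, 196.0], [571.9, 267.9]] [np.float64(117.1), np.float64(118.8), np.float64(117.2), np.float64(117.6)] 159.2066363497692 173.3476939258451
95 [[179.5, 162.4], [205.2, 195.8], [169.3, 218.5], [144.4, 184.9]] [[634.9, 169.9], [542.0, 97.8], [479.5, 196.2], [572.4, 266.4]] [np.float64(115.0), np.float64(117.6), np.float64(116.6), np.float64(116.5)] 157.67456030951 171.33603372915758
((263.5, 211.5), (31.0, 7.0), 90.0)
[617.  -63.1  10. ]
[442.5 -64.8  10. ]
[555.3 -63.4  54. ]
[501.9 -63.5  54. ]
```

View pics/t2.png

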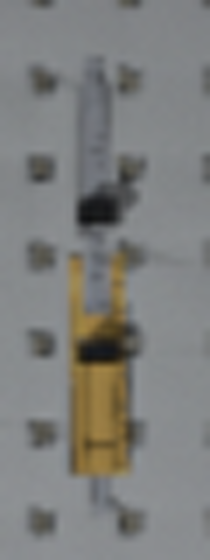

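Corners in the top view, in pixels: corner 1 (eye) at (206,196), corner 2/4 at (170,219) and (180,162), corner 3 at (143.5,185). Diagonal 1-3 looks about 14 mm longer than 2-4. The rule lies along world x, with its tabs centred near (529,-63). I'm moving above it now.

```bash
python3 -m creep '[[0,0,0,28.3,-21.5,3,0],[0,0,0,28.3,-21.5,6,0],[0,0,0,28.3,-21.5,6,0],[0,0,0,28.3,-21.5,6,0],[0,0,0,28.3,-21.5,6,0],[0,0,0,28.3,-21.5,6,0],[0,0,0,28.3,-21.5,6,0],[0,0,0,28.3,-21.5,6,0],[0,0,0,28.3,-21.5,6,0],[0,0,0,28.3,-21.5,6,0]]' 40
python3 -m creep '[[0,0,0,28.3,-21.5,6,0],[0,0,0,28.3,-21.5,6,0],[0,0,0,28.3,-21.5,6,0],[0,0,0,28.3,-21.5,6,0],[0,0,0,28.3,-21.5,6,0]]'
python3 -m creep '[[0,0,-0.12,0,0,0,0],[0,0,-0.12,0,0,0,0],[0,0,-0.12,0,0,0,0],[0,0,-0.12,0,0,0,0],[0,0,-0.12,0,0,0,0],[0,0,-0.12,0,0,0,0],[0,0,-0.12,0,0,0,0],[0,0,-0.12,0,0,0,0],[0,0,-0.12,0,0,0,0],[0,0,-0.06,0,0,0,0]]'
```

```text
clock: 1.13
eef_pos: [433.1, -246.0, 345.7]
tcp_rot: [3.134, -0.0, 0.426]
contact_force: [0.6, 0.1, -0.2]
opening: 0.997
clock: 1.55
eef_pos: [520.6, -81.1, 314.4]
tcp_rot: [3.132, -0.002, 0.425]
contact_force: [0.2, -0.6, -0.8]
opening: 0.998
clock: 2.38
eef_pos: [524.2, -72.1, 312.9]
tcp_rot: [3.136, 0.006, 1.611]
contact_force: [-0.1, -0.2, -1.0]
opening: 0.999
```

```bash
python3 -m creep '[[0,0,0,0,0,0,0]]'
cat >> h.py <<'E'
def delta(tx,ty,tz,yaw):
    s=sense();p=s["eef_pos"];Rm=R.from_euler("xyz",s["tcp_rot"]).as_matrix()
    Rt=R.from_euler("xyz",[np.pi,0,yaw]).as_matrix()
    d=np.array([tx-p[0],ty-p[1],tz-p[2]])
    w=R.from_matrix(Rm.T@Rt).as_rotvec()
    print("pose",p.round(1),s["tcp_rot"].round(4),"turn",w.round(3),"shift now",(Rm.T@d).round(1),"shift after turn",(Rt.T@d).round(1),"F",s["contact_force"].round(1),"open",round(s["opening"],3),"t",round(s["clock"],2))
E
python3 - <<'E'
from h import *
f=grab_frame("wrist"); cv2.imwrite("pics/w1.png",f["color"][:,:,::-1])
delta(529,-63.5,192,np.pi/2)
for p in [(555.6,-63.5,54),(501.6,-63.5,54),(617,-63.5,10),(442,-63.5,10),(528.6,-63.5,0)]: print(proj(f,p,True).round(1))
E
```

```text
clock: 2.47
eef_pos: [524.2, -72.1, 312.9]
tcp_rot: [3.136, 0.006, 1.614]
contact_force: [0.9, -0.2, -0.2]
opening: 1.001
pose [524.2 -72.1 312.9] [3.1358 0.0063 1.6103] turn [0.006 0.006 0.039] shift now [  9.1   4.4 120.9] shift after turn [  8.6   4.8 120.9] F [ 0.2 -0.1 -0.7] open 0.999 t 2.52
[293.6 189.6]
[226.1 186.9]
[349.1 180.4]
[168.8 172.9]
[258.7 173.8]
```

View pics/w1.png

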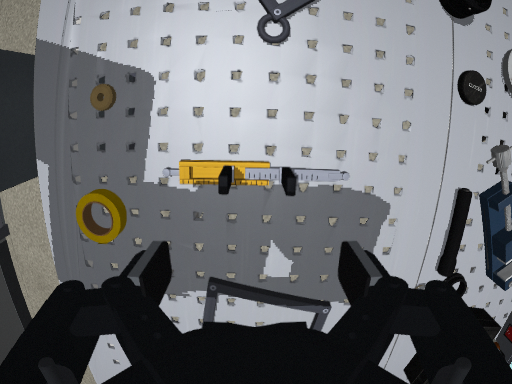

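The wrist view shows the fixed-end pin at (167,173) and the sliding-end pin at (344.5,175.5). I'll cast these rays.

Run:
```python
from h import *
f=grab_frame("wrist")
crop(f,150,140,360,210,3.8,"w1c.png")
a=onz(f,167,173,10,True);b=onz(f,344.5,175.5,10,True);print(a,b,(a+b)/2,np.linalg.norm(a-b),np.degrees(np.arctan2(*(b-a)[1::-1])))
```

```text
[440.18894427 -63.35510732  10.        ] [611.67478434 -59.19344856  10.        ] [525.93186431 -61.27427794  10.        ] 171.53633070056392 1.3901945980193713
```

View pics/w1c.png

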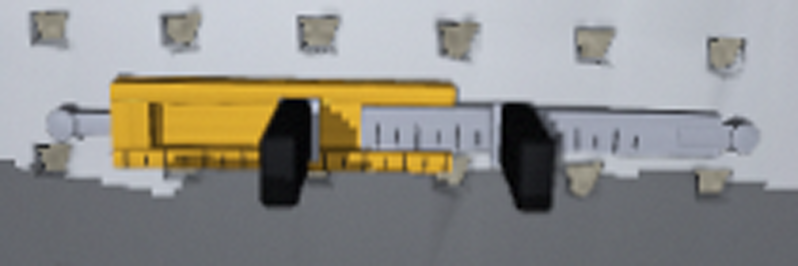

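```bash
python3 -m creep '[[0.006,0.006,0.02,8.8,3.4,0,0],[0,0,0,0,0,35,0],[0,0,0,0,0,35,0],[0,0,0,0,0,0,0]]'
python3 - <<'E'
from h import *
delta(527.5,-62.5,192,1.59)
f=grab_frame("wrist"); cv2.imwrite("pics/w2.png",f["color"][:,:,::-1])
E
```

```text
clock: 2.9
eef_pos: [529.2, -63.1, 243.7]
tcp_rot: [3.135, 0.001, 1.576]
contact_force: [-1.9, -0.4, 0.3]
opening: 0.999
pose [529.2 -63.1 243.7] [3.1347e+00 1.0000e-03 1.5763e+00] turn [ 0.007  0.001 -0.014] shift now [ 0.7 -2.  51.7] shift after turn [ 0.7 -1.7 51.7] F [-1.9 -0.4  0.3] open 0.999 t 2.9
```

View pics/w2.png

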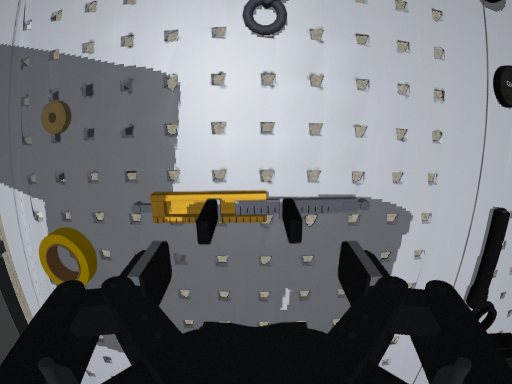

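```bash
python3 -m creep '[[0.007,0,-0.014,0.7,-2,17,0],[0,0,0,0,0,17,0],[0,0,0,0,0,12,0],[0,0,0,0,0,5,0],[0,0,0,0,0,0,0]]'
python3 - <<'E'
from h import *
delta(527,-62.5,192,1.59)
f=grab_frame("wrist"); cv2.imwrite("pics/w3.png",f["color"][:,:,::-1])
E
```

```text
clock: 3.37
eef_pos: [531.4, -63.3, 200.1]
tcp_rot: [3.134, 0.002, 1.585]
contact_force: [-1.0, 0.2, 0.4]
opening: 1.002
pose [531.4 -63.3 200.1] [3.1338e+00 2.3000e-03 1.5853e+00] turn [ 0.008  0.002 -0.005] shift now [ 0.9 -4.5  8.1] shift after turn [ 0.9 -4.4  8.1] F [-1.   0.2  0.4] open 1.002 t 3.37
```

View pics/w3.png

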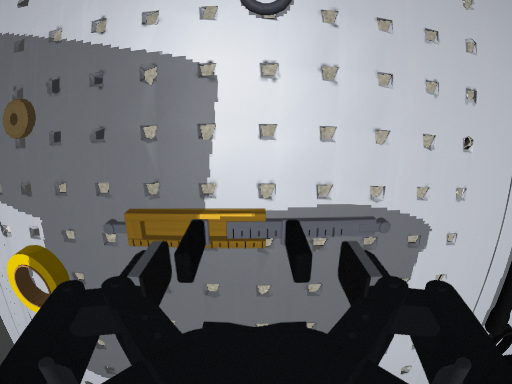

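```bash
python3 -m creep '[[0.005,0,0,0.9,-4.5,6,0],[0,0,0,0,-1,3,0],[0,0,0,0,0,0,0]]'
python3 - <<'E'
from h import *
delta(527,-62.5,192,1.59)
E
```

```text
clock: 3.67
eef_pos: [526.8, -62.6, 193.5]
tcp_rot: [3.135, 0.003, 1.585]
contact_force: [-0.4, -0.5, 1.2]
opening: 1.0
pose [526.8 -62.6 193.5] [3.1351e+00 2.9000e-03 1.5847e+00] turn [ 0.007  0.003 -0.005] shift now [0.1 0.2 1.5] shift after turn [0.1 0.2 1.5] F [-0.4 -0.5  1.2] open 1.0 t 3.67
```

Good. I'll squeeze the tabs now.

```bash
python3 -m creep '[[0,0,0,0,0,1,0.2],[0,0,0,0,0,0,0.4],[0,0,0,0,0,0,0.6],[0,0,0,0,0,0,0.8],[0,0,0,0,0,0,0.9],[0,0,0,0,0,0,1],[0,0,0,0,0,0,1],[0,0,0,0,0,0,1],[0,0,0,0,0,0,1]]' 40
python3 - <<'E'
from h import *
delta(527,-62.5,192,1.59)
f=grab_frame("wrist"); cv2.imwrite("pics/w4.png",f["color"][:,:,::-1])
E
```

```text
clock: 4.42
eef_pos: [516.6, -62.5, 195.4]
tcp_rot: [-3.12, 0.001, 1.586]
contact_force: [-0.7, -0.3, -1.6]
opening: 0.241
pose [516.6 -62.5 195.4] [-3.1198e+00  1.0000e-03  1.5855e+00] turn [-0.022  0.001 -0.005] shift now [-0.1 10.5  3.1] shift after turn [-0.2 10.4  3.4] F [-0.7 -0.3 -1.6] open 0.241 t 4.42
```

View pics/w4.png

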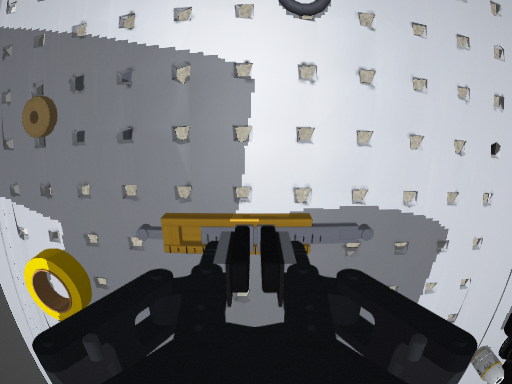

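Run:
```python
from h import *
f=grab_frame("wrist");crop(f,120,190,400,270,2.8,"w4c.png")
a=onz(f,143.5,231,10,True);b=onz(f,367,232.5,10,True);print(a,b,(a+b)/2,np.linalg.norm(a-b),np.degrees(np.arctan2(*(b-a)[1::-1])))
f=grab_frame("scene");crop(f,230,170,310,240,8,"s4.png")
```

```text
[444.67777263 -61.3058028   10.        ] [578.00814365 -59.03919255  10.        ] [511.34295814 -60.17249768  10.        ] 133.34963576683236 0.9739318360207451
```

View pics/w4c.png

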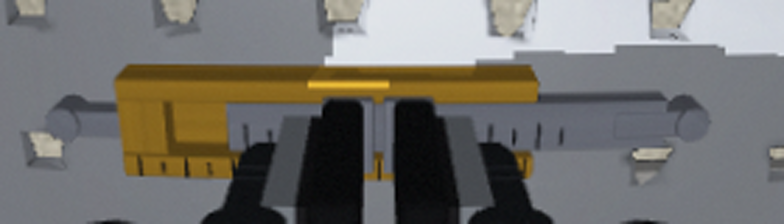

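View pics/s4.png

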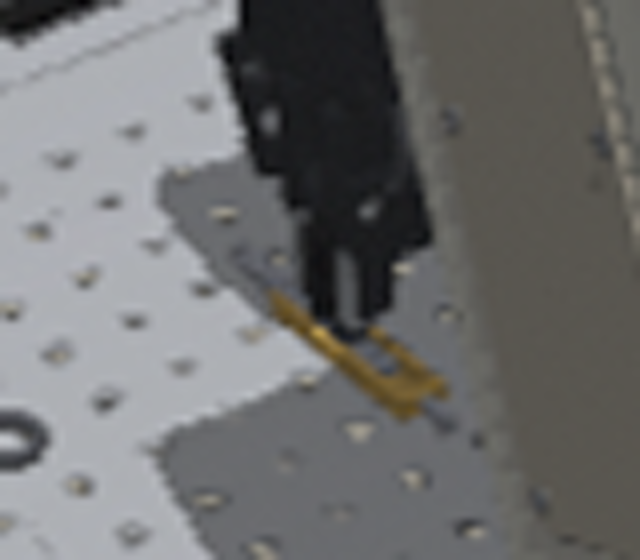

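```bash
python3 -m creep '[[0,0,0,0,0,-10,1],[0,0,0,0,0,-15,1],[0,0,0,0,0,-15,1],[-0.02,0,0,0,0,-15,1],[0,0,0,0,0,0,1]]'
python3 -m creep '[[0,0,-0.1,30,6,0,1],[0,0,-0.1,30,9,0,1],[0,0,-0.1,30,12,0,1],[0,0,-0.1,30,15,0,1],[0,0,-0.1,30,18,0,1],[0,0,-0.1,25,18,0,1],[0,0,-0.1,20,16,0,1],[0,0,0,0,0,0,1]]'
python3 - <<'E'
from h import *
delta(557,182.5,250,2.969)
E
```

```text
clock: 4.98
eef_pos: [518.0, -62.3, 252.6]
tcp_rot: [-3.137, 0.0, 1.586]
contact_force: [0.8, -0.1, -0.8]
opening: 0.24
clock: 5.65
eef_pos: [548.7, 162.6, 252.4]
tcp_rot: [-3.138, -0.002, 2.314]
contact_force: [0.2, 0.5, -1.4]
opening: 0.245
pose [548.7 162.6 252.4] [-3.138e+00 -1.500e-03  2.314e+00] turn [-0.003 -0.003 -0.655] shift now [ 9.  19.6  2.4] shift after turn [-4.8 21.   2.4] F [ 0.2  0.5 -1.4] open 0.245 t 5.65
```

```bash
python3 -m creep '[[0,0,-0.11,0,0,0,1],[0,0,-0.11,0,0,0,1],[0,0,-0.11,0,0,0,1],[0,0,-0.11,0,0,0,1],[0,0,-0.11,0,0,0,1],[0,0,-0.09,0,0,0,1],[0,0,0,-4.8,21,0,1],[0,0,0,0,0,0,1],[0,0,0,0,0,0,1]]'
python3 - <<'E'
from h import *
delta(557,182.5,250,2.969)
f=grab_frame("wrist"); cv2.imwrite("pics/w5.png",f["color"][:,:,::-1])
f=grab_frame("top"); crop(f,120,140,240,240,6,"t5.png")
f=grab_frame("scene"); crop(f,150,180,250,265,7,"s5.png")
E
```

```text
clock: 6.4
eef_pos: [554.9, 182.6, 247.9]
tcp_rot: [-3.134, -0.012, 2.983]
contact_force: [-1.1, -0.1, -1.6]
opening: 0.247
pose [554.9 182.6 247.9] [-3.1336 -0.0124  2.9831] turn [-0.008 -0.012  0.014] shift now [-2.   0.2 -2.1] shift after turn [-2.1  0.3 -2.1] F [-1.1 -0.1 -1.6] open 0.247 t 6.4
```

View pics/w5.png

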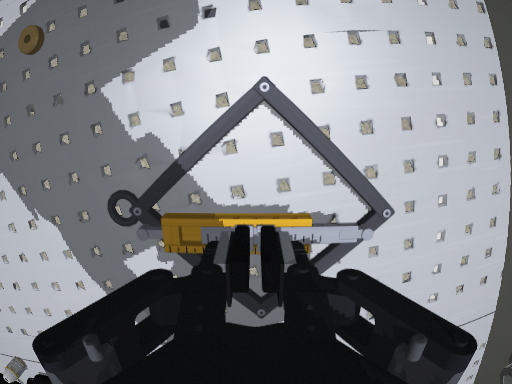

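View pics/t5.png

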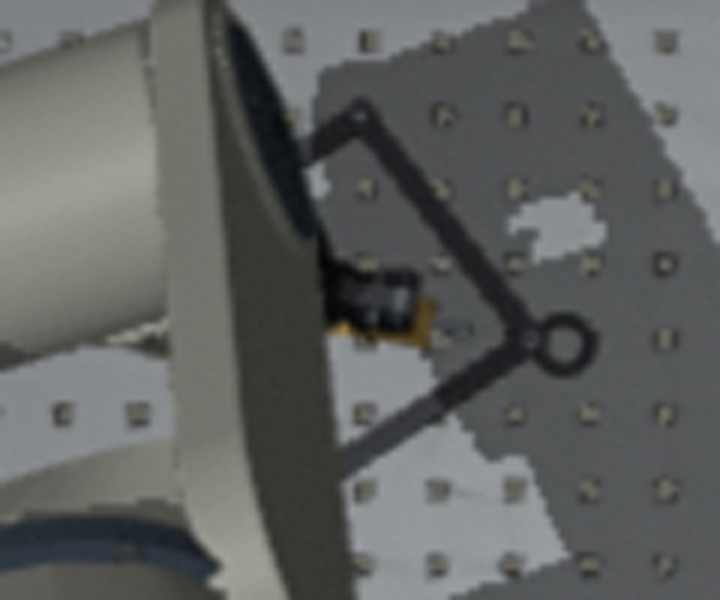

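View pics/s5.png

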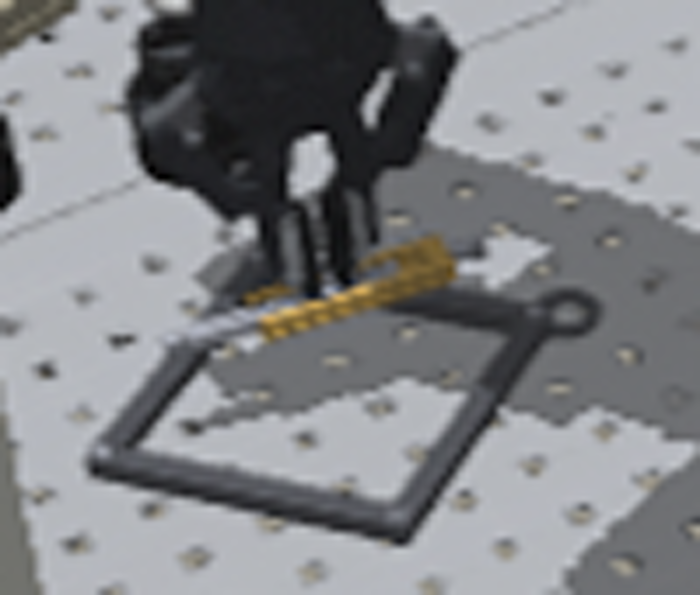

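The wrist view shows the frame's corner rivets at (264,87), (137,211), (387,212) and (261,313), and the rule held with its pins at (147,233) and (367,234). Next I compute the alignment.

Run:
```python
from h import *
f=grab_frame("wrist")
P=[onz(f,u,v,12,True) for u,v in((137,211),(261.5,313),(387.5,212),(264,87))]
P=np.array(P)[:,:2]; print(P.round(1), np.linalg.norm(P[0]-P[2]),np.linalg.norm(P[1]-P[3]),[np.linalg.norm(P[i]-P[i-1]).round(1) for i in range(4)])
d=P[2]-P[0];print("13 ang",np.degrees(np.arctan2(d[1],d[0])),"mid",(P[0]+P[2])/2); d=P[1]-P[3];print("24",np.degrees(np.arctan2(d[1],d[0])),(P[1]+P[3])/2)
a=onz(f,145.5,232.3,62,True);b=onz(f,367.5,233.5,62,True);d=b-a;print(a,b,(a+b)/2,np.linalg.norm(d),np.degrees(np.arctan2(d[1],d[0])))
Rm=R.from_euler("xyz",sense()["tcp_rot"]).as_matrix();print("grasp pt",sense()["eef_pos"]+Rm@[0,0,155])
crop(f,100,190,410,270,2.5,"w5c.png")
```

```text
[[538.8  90.8]
 [645.3 172.4]
 [570.3 284.2]
 [465.6 201.7]] 195.89745040064673 182.01180117785142 [np.float64(132.8), np.float64(134.2), np.float64(134.6), np.float64(133.3)]
13 ang 80.73414245122002 mid [554.53401573 187.48190745]
24 -9.249484220099973 [555.4394064  187.02853549]
[539.57690927 117.29674005  62.        ] [561.11056925 248.79724181  62.        ] [550.34373926 183.04699093  62.        ] 133.25194360937806 80.7001582804204
grasp pt [553.05843767 181.54828888  93.31842788]
```

View pics/w5c.png

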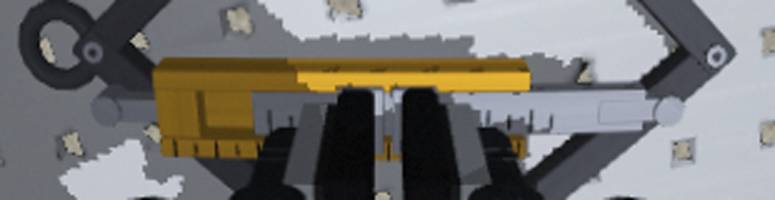

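```bash
python3 -m creep '[[-0.008,-0.012,0,-2,4,0,1],[0,0,0,0,0,10,1],[0,0,0,0,0,12,1],[0,0,0,0,0,8,1],[0,0,0,0,0,0,1]]'
python3 - <<'E'
from h import *
delta(557,182.5,250,2.98)
f=grab_frame("wrist"); cv2.imwrite("pics/w6.png",f["color"][:,:,::-1])
f=grab_frame("scene"); crop(f,150,180,250,265,7,"s6.png")
E
```

```text
clock: 7.02
eef_pos: [557.6, 185.4, 215.5]
tcp_rot: [3.14, 0.002, 2.981]
contact_force: [-0.5, 0.7, -1.1]
opening: 0.24
pose [557.6 185.4 215.5] [3.1399e+00 2.4000e-03 2.9808e+00] turn [0.002 0.002 0.001] shift now [  0.1  -2.9 -34.5] shift after turn [  0.1  -3.  -34.5] F [-0.5  0.7 -1.1] open 0.24 t 7.02
```

View pics/w6.png

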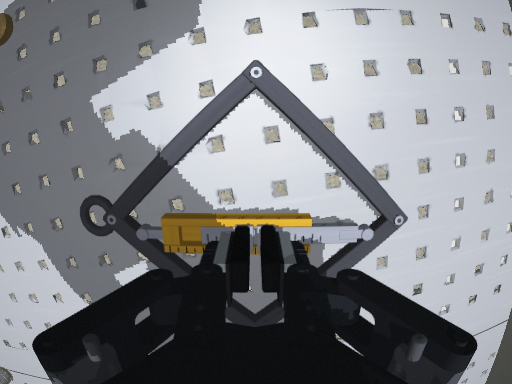

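View pics/s6.png

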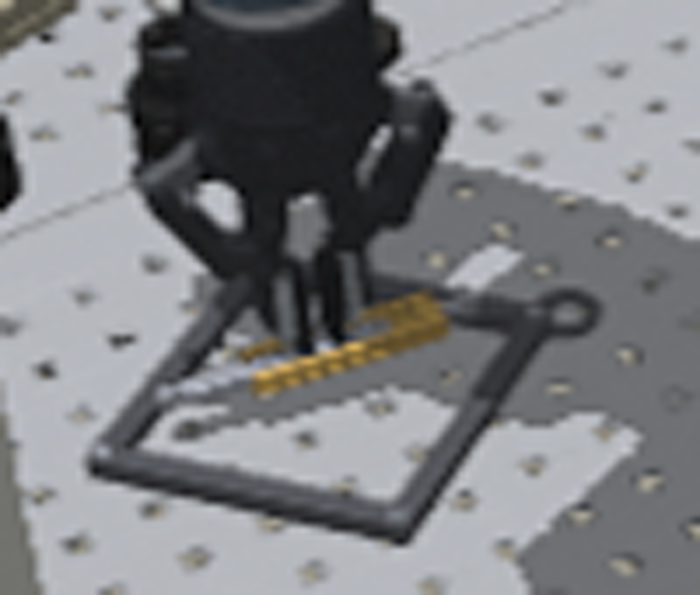

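Rivets at (111,219) and (399,220); pins at (143,233) and (367,234).

```bash
cat >> h.py <<'E'
def align(f,piv1,piv2,pa,pb,zr):
    P=np.array([onz(f,*p,12,True) for p in (piv1,piv2)])[:,:2];Q=np.array([onz(f,*p,zr,True) for p in (pa,pb)])[:,:2]
    g=lambda A:np.degrees(np.arctan2(*(A[1]-A[0])[::-1]))
    d=P.mean(0)-Q.mean(0);Rm=R.from_euler("xyz",sense()["tcp_rot"]).as_matrix()
    print("frame",P.round(1).tolist(),np.linalg.norm(P[0]-P[1]).round(1),g(P).round(2),"rule",Q.round(1).tolist(),np.linalg.norm(Q[0]-Q[1]).round(1),g(Q).round(2),"d world",d.round(1),"d tool",(Rm.T@[*d,0]).round(1))
E
python3 - <<'E'
from h import *
f=grab_frame("wrist"); align(f,(111,219),(399,220),(143.2,233.2),(367.2,234),30)
E
```

```text
frame [[539.1, 90.0], [571.5, 284.1]] 196.8 80.52 rule [[545.7, 120.2], [568.0, 253.4]] 135.1 80.5 d world [-1.6  0.3] d tool [ 1.6  0.1 -0. ]
```

```bash
python3 -m creep '[[0,0,0,1.6,0,5,1],[0,0,0,0,0,7,1],[0,0,0,0,0,5,1],[0,0,0,0,0,0,1]]'
python3 - <<'E'
from h import *
delta(557,182.5,195.4,2.98)
f=grab_frame("wrist"); cv2.imwrite("pics/w7.png",f["color"][:,:,::-1])
f=grab_frame("scene"); crop(f,150,180,250,265,7,"s7.png")
E
```

```text
clock: 7.5
eef_pos: [557.2, 186.2, 199.7]
tcp_rot: [3.138, 0.006, 2.981]
contact_force: [-0.2, -0.4, -2.3]
opening: 0.243
pose [557.2 186.2 199.7] [3.1379 0.006  2.9807] turn [0.004 0.006 0.001] shift now [-0.4 -3.7  4.3] shift after turn [-0.4 -3.6  4.3] F [-0.2 -0.4 -2.3] open 0.243 t 7.5
```

View pics/w7.png

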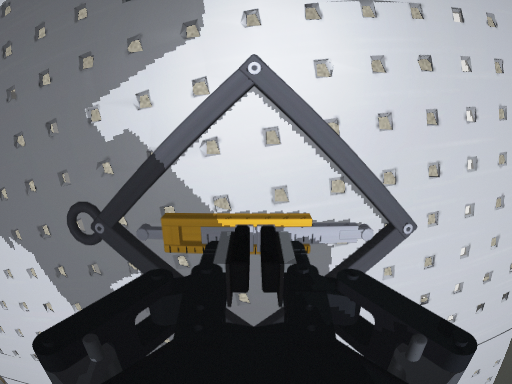

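View pics/s7.png

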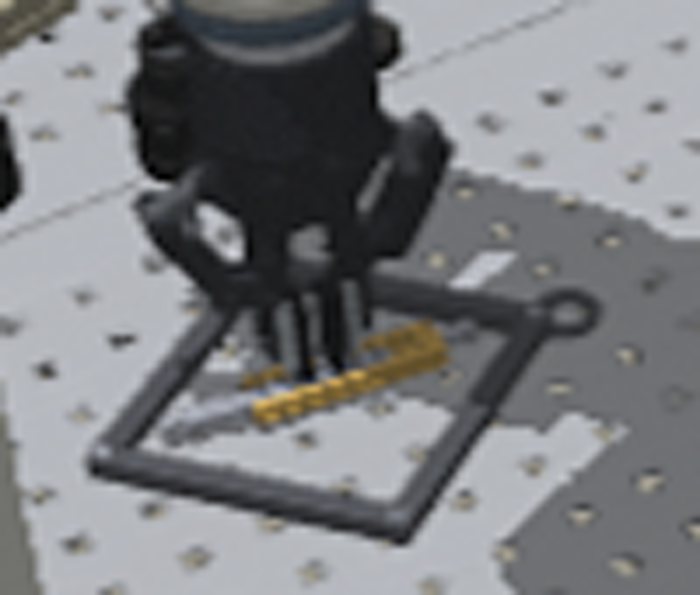

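```bash
python3 - <<'E'
from h import *
f=grab_frame("wrist"); align(f,(99,228),(408,228),(143.2,233.2),(367.2,234),14); crop(f,80,195,420,270,2.3,"w7c.png")
E
python3 -m creep '[[0,0,0,0,0,2.5,1],[0,0,0,0,0,1,1],[0,0,0,0,0,0,1]]'
```

```text
frame [[539.1, 90.0], [570.9, 283.8]] 196.4 80.71 rule [[545.7, 121.3], [568.1, 254.3]] 134.9 80.45 d world [-1.9 -0.8] d tool [ 1.8 -1.1 -0. ]
clock: 7.9
eef_pos: [558.0, 186.4, 197.5]
tcp_rot: [3.137, 0.008, 2.981]
contact_force: [-0.7, 0.0, -1.8]
opening: 0.245
```

View pics/w7c.png

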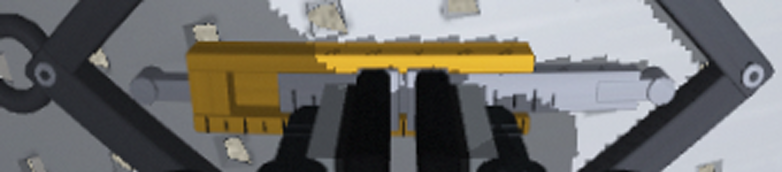

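```bash
python3 -m creep '[[0.004,0.008,0,3.7,-1.6,1.5,1],[0,0,0,0,0,1,1],[0,0,0,0,0,1,1],[0,0,0,0,0,0,1]]'
python3 - <<'E'
from h import *
delta(557,182.5,195.4,2.98)
f=grab_frame("wrist"); crop(f,80,195,420,270,2.3,"w8c.png")
E
```

```text
clock: 8.23
eef_pos: [553.7, 185.3, 193.9]
tcp_rot: [3.141, -0.0, 2.981]
contact_force: [-0.3, 1.0, -2.1]
opening: 0.242
pose [553.7 185.3 193.9] [ 3.1411e+00 -4.0000e-04  2.9808e+00] turn [ 0.001 -0.     0.001] shift now [-3.7 -2.3 -1.5] shift after turn [-3.7 -2.3 -1.5] F [-0.3  1.  -2.1] open 0.242 t 8.23
```

View pics/w8c.png

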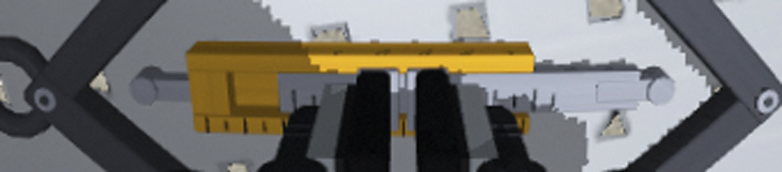

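Run:
```python
from h import *
f=grab_frame("wrist"); align(f,(99.1,237.6),(413,238.5),(142.6,233.3),(367.4,234.6),11)
```

```text
frame [[538.4, 90.5], [570.4, 282.9]] 195.0 80.55 rule [[539.6, 121.1], [561.7, 251.8]] 132.5 80.4 d world [3.7 0.3] d tool [-3.7  0.9 -0. ]
```

```bash
python3 -m creep '[[0,0,0,-3.5,0.7,0,1],[0,0,0,0,0,1,1],[0,0,0,0,0,1,1],[0,0,0,0,0,0,1]]'
python3 - <<'E'
from h import *
delta(557,182.5,195.4,2.98)
f=grab_frame("wrist"); crop(f,80,195,420,270,2.3,"w9c.png")
E
```

```text
clock: 8.67
eef_pos: [558.3, 185.5, 194.3]
tcp_rot: [3.141, 0.0, 2.981]
contact_force: [0.2, 0.4, -0.8]
opening: 0.241
pose [558.3 185.5 194.3] [3.1408e+00 1.0000e-04 2.9806e+00] turn [0.001 0.    0.001] shift now [ 0.8 -3.2 -1.1] shift after turn [ 0.8 -3.2 -1.1] F [ 0.2  0.4 -0.8] open 0.241 t 8.67
```

View pics/w9c.png

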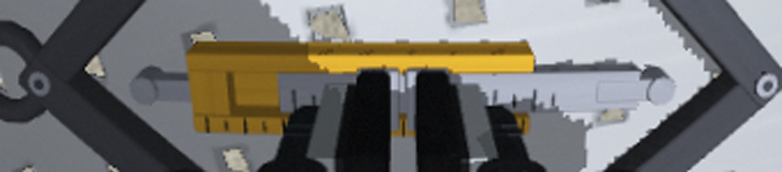

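```bash
python3 -m creep '[[0,0,0,0.8,0,1,1],[0,0,0,0,0,1,1],[0,0,0,0,0,0,0],[0,0,0,0,0,0,0],[0,0,0,0,0,0,0],[0,0,0,0,0,0,0],[0,0,0,0,0,0,0],[0,0,0,0,0,0,0]]'
python3 - <<'E'
from h import *
delta(557,182.5,195.4,2.98)
f=grab_frame("wrist"); cv2.imwrite("pics/w10.png",f["color"][:,:,::-1])
E
```

```text
clock: 9.38
eef_pos: [558.7, 185.8, 193.6]
tcp_rot: [3.14, 0.003, 2.981]
contact_force: [-0.1, -0.2, -0.5]
opening: 0.999
pose [558.7 185.8 193.6] [3.1400e+00 2.7000e-03 2.9807e+00] turn [0.002 0.003 0.001] shift now [ 1.2 -3.5 -1.9] shift after turn [ 1.2 -3.5 -1.8] F [-0.1 -0.2 -0.5] open 0.999 t 9.38
```

View pics/w10.png

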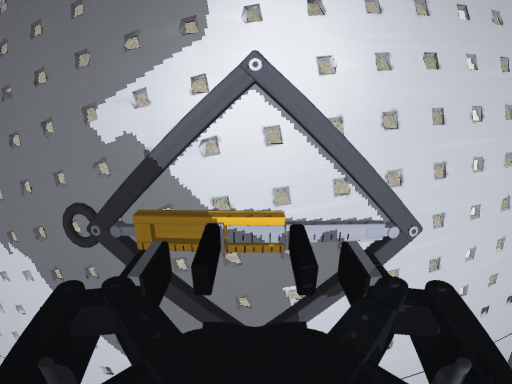

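The rule has sprung out and both pins sit near the corners. I'll back off straight up for a clear look.

```bash
python3 -m creep '[[0,0,0,0,0,-10,0],[0,0,0,0,0,-20,0],[0,0,0,0,0,-25,0],[0,0,0,0,0,-25,0],[0,0,0,0,0,-15,0],[0,0,0,0,0,0,0],[0,0,0,0,0,0,0]]'
python3 - <<'E'
from h import *
delta(558,185.5,195.4,2.98)
f=grab_frame("wrist"); cv2.imwrite("pics/w11.png",f["color"][:,:,::-1]);crop(f,100,130,410,250,2.5,"w11c.png")
E
```

```text
clock: 10.02
eef_pos: [558.1, 185.5, 295.0]
tcp_rot: [3.141, 0.002, 2.981]
contact_force: [-0.2, -0.8, -0.7]
opening: 0.997
pose [558.1 185.5 295. ] [3.1407e+00 1.6000e-03 2.9808e+00] turn [0.001 0.002 0.001] shift now [ 0.2 -0.1 99.6] shift after turn [ 0.1 -0.  99.6] F [-0.2 -0.8 -0.7] open 0.997 t 10.02
```

View pics/w11.png

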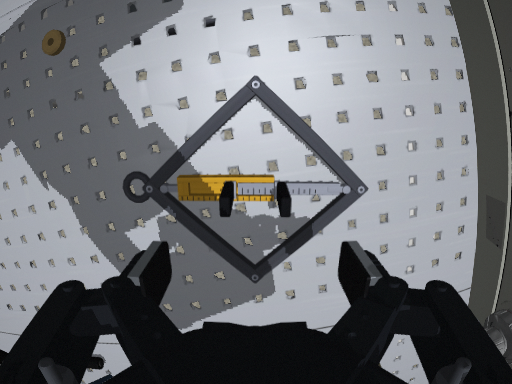

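View pics/w11c.png

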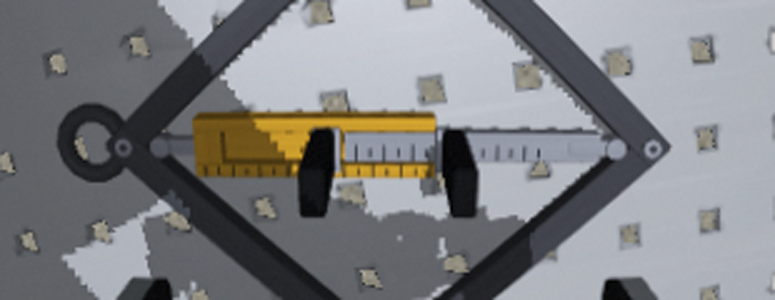

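The rule is seated across 1-3. Pins are at (164.8,189) and (346.4,189.8), rivets at (149.2,189.2) and (361.2,189.6). I'll measure the length.

Run:
```python
from h import *
f=grab_frame("wrist"); align(f,(149.2,189.2),(361.2,189.6),(164.8,189),(346.4,189.8),10)
align(f,(255.5,276.5),(255.5,85.5),(164.8,189),(346.4,189.8),10)
```

```text
frame [[539.2, 91.1], [570.8, 283.4]] 194.9 80.66 rule [[542.0, 105.5], [569.4, 269.5]] 166.3 80.51 d world [-0.6 -0.3] d tool [ 0.6 -0.4 -0. ]
frame [[643.0, 173.2], [466.4, 201.7]] 178.9 170.84 rule [[542.0, 105.5], [569.4, 269.5]] 166.3 80.51 d world [-0.9 -0.1] d tool [ 0.9 -0.2 -0. ]
```

Length over the tips is about 174 mm on 1-3, and the frame has not moved. I'll go back down to regrip, closing in small steps to watch for arm drift.

```bash
python3 -m creep '[[0,0,0,0,0,15,0],[0,0,0,0,0,25,0],[0,0,0,0,0,25,0],[0,0,0,0,0,20,0],[0,0,0,0,0,10,0],[0,0,0,0,0,4,0],[0,0,0,0,0,0,0]]'
python3 - <<'E'
from h import *
delta(558,185.5,193.8,2.98)
f=grab_frame("wrist"); cv2.imwrite("pics/w12.png",f["color"][:,:,::-1])
E
```

```text
clock: 10.7
eef_pos: [555.8, 184.8, 185.7]
tcp_rot: [-3.139, -0.006, 2.981]
contact_force: [-0.9, 0.6, -0.0]
opening: 1.0
pose [555.8 184.8 185.7] [-3.1386 -0.006   2.9808] turn [-0.003 -0.006  0.001] shift now [-2.   1.  -8.1] shift after turn [-2.   1.1 -8.1] F [-0.9  0.6 -0. ] open 1.0 t 10.7
```

View pics/w12.png

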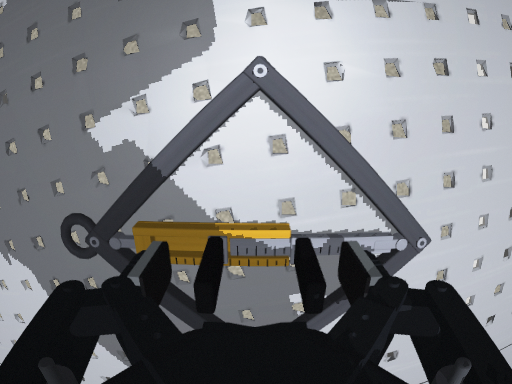

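```bash
python3 -m creep '[[-0.003,-0.006,0,0,1.8,-5,0],[0,0,0,0,0.5,-3,0],[0,0,0,0,0,0,0]]'
python3 - <<'E'
from h import *
delta(558,186,193.8,2.98)
f=grab_frame("wrist"); cv2.imwrite("pics/w13.png",f["color"][:,:,::-1])
E
```

```text
clock: 11.0
eef_pos: [557.2, 187.6, 196.9]
tcp_rot: [3.14, 0.003, 2.981]
contact_force: [-0.1, 0.0, 1.0]
opening: 0.995
pose [557.2 187.6 196.9] [3.1400e+00 3.1000e-03 2.9807e+00] turn [0.002 0.003 0.001] shift now [-1.  -1.4  3.1] shift after turn [-1.  -1.4  3.1] F [-0.1  0.   1. ] open 0.995 t 11.0
```

View pics/w13.png

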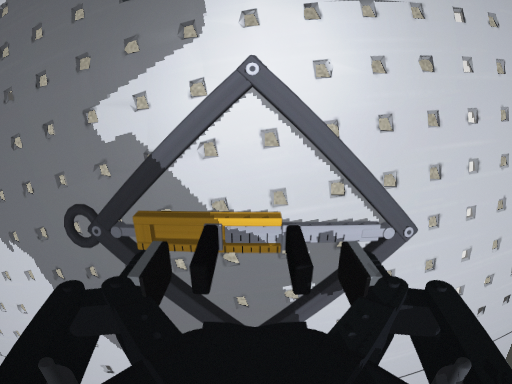

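```bash
python3 -m creep '[[0.002,0.003,0,0,-1.4,1.5,0],[0,0,0,0,0,0.5,0.1],[0,0,0,0,0,0,0.25],[0,0,0,0,0,0,0.3]]' 40
python3 -m creep '[[0,0,0,0,0,0,0.4],[0,0,0,0,0,0,0.45]]'
python3 -c "
from h import *
delta(558,186,193.8,2.98)"
```

```text
clock: 11.38
eef_pos: [557.9, 186.3, 197.1]
tcp_rot: [3.14, 0.004, 2.981]
contact_force: [-0.3, -0.2, -0.6]
opening: 0.699
clock: 11.55
eef_pos: [557.7, 186.2, 197.0]
tcp_rot: [3.14, 0.003, 2.981]
contact_force: [-0.0, 0.2, -1.0]
opening: 0.553
pose [557.7 186.2 197. ] [3.1404 0.0035 2.9807] turn [0.001 0.003 0.001] shift now [-0.3 -0.1  3.2] shift after turn [-0.3 -0.1  3.2] F [-0.   0.2 -1. ] open 0.553 t 11.55
```

```bash
python3 -m creep '[[0,0,0,0,0,0,0.52],[0,0,0,0,0,0,0.58],[0,0,0,0,0,0,0.64]]'
python3 -m creep '[[0,0,0,0,0,0,0.7],[0,0,0,0,0,0,0.76],[0,0,0,0,0,0,0.82]]'
python3 -m creep '[[0,0,0,0,0,0,0.9],[0,0,0,0,0,0,1],[0,0,0,0,0,0,1],[0,0,0,0,0,0,1]]'
python3 - <<'E'
from h import *
delta(558,186,193.8,2.98)
f=grab_frame("wrist"); cv2.imwrite("pics/w14.png",f["color"][:,:,::-1])
E
```

```text
clock: 11.8
eef_pos: [557.5, 185.1, 197.2]
tcp_rot: [-3.14, 0.002, 2.982]
contact_force: [-0.9, -5.2, 6.8]
opening: 0.365
clock: 12.05
eef_pos: [557.5, 183.9, 198.3]
tcp_rot: [-3.138, 0.002, 2.982]
contact_force: [0.0, 0.3, -1.4]
opening: 0.245
clock: 12.38
eef_pos: [557.5, 184.0, 198.2]
tcp_rot: [-3.138, 0.002, 2.982]
contact_force: [-0.3, -2.5, 2.4]
opening: 0.241
pose [557.5 184.  198.2] [-3.1381e+00  2.3000e-03  2.9822e+00] turn [-0.003  0.002  0.002] shift now [-0.1  2.1  4.4] shift after turn [-0.1  2.1  4.4] F [-0.3 -2.5  2.4] open 0.241 t 12.38
```

View pics/w14.png

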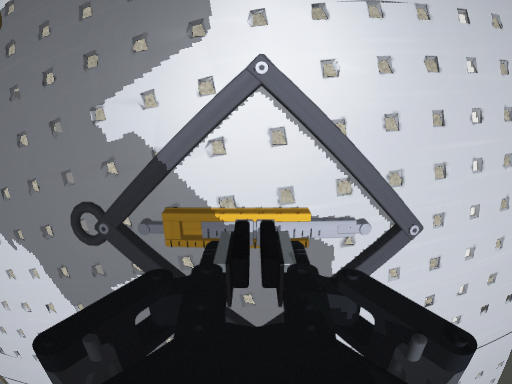

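Shut cleanly with little drift. Next I lift and turn to the other diagonal.

```bash
python3 -m creep '[[0,0,0,0,0,-8,1],[0,0,0,0,0,-10,1],[0,0,0,0,0,-10,1],[0,0,0,0,0,0,1],[0,0,0.1,0,0,0,1],[0,0,0.11,0,0,0,1],[0,0,0.11,0,0,0,1],[0,0,0.11,0,0,0,1],[0,0,0.11,0,0,0,1],[0,0,0.11,0,0,0,1]]'
python3 -m creep '[[0,0,0.11,0,0,0,1],[0,0,0.11,0,0,0,1],[0,0,0.11,0,0,0,1],[0,0,0.11,0,0,0,1],[0,0,0.11,0,0,0,1],[0,0,0.11,0,0,0,1],[0,0,0.11,0,0,0,1],[0,0,0.05,0,0,0,1],[0,0,0,0,0,0,1],[0,0,0,0,0,0,1]]'
python3 -c "
from h import *
delta(557,186.5,223,1.415)"
```

```text
clock: 13.27
eef_pos: [557.9, 185.0, 232.1]
tcp_rot: [3.138, 0.005, 2.307]
contact_force: [-0.3, 0.1, -1.1]
opening: 0.245
clock: 14.1
eef_pos: [558.2, 185.6, 236.3]
tcp_rot: [3.131, -0.002, 1.44]
contact_force: [0.5, 0.3, -1.6]
opening: 0.243
pose [558.2 185.6 236.3] [ 3.1309e+00 -2.1000e-03  1.4399e+00] turn [ 0.011 -0.002  0.025] shift now [ 0.7 -1.5 13.2] shift after turn [ 0.7 -1.3 13.3] F [ 0.5  0.3 -1.6] open 0.243 t 14.1
```

```bash
python3 -m creep '[[0.01,0,0.025,0,0,6,1],[0,0,0,0,0,5,1],[0,0,0,0,0,0,1],[0,0,0,0,0,0,1]]'
python3 - <<'E'
from h import *
delta(557,186.5,223,1.415)
f=grab_frame("wrist"); cv2.imwrite("pics/w15.png",f["color"][:,:,::-1]);crop(f,80,190,420,270,2.3,"w15c.png")
E
```

```text
clock: 14.43
eef_pos: [558.3, 185.7, 224.5]
tcp_rot: [3.141, -0.003, 1.418]
contact_force: [0.3, -1.1, -1.8]
opening: 0.242
pose [558.3 185.7 224.5] [ 3.1414e+00 -2.6000e-03  1.4175e+00] turn [ 0.    -0.003  0.003] shift now [ 0.6 -1.4  1.5] shift after turn [ 0.6 -1.4  1.5] F [ 0.3 -1.1 -1.8] open 0.242 t 14.43
```

View pics/w15.png

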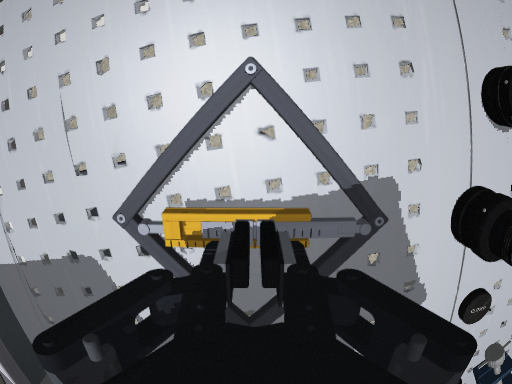

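View pics/w15c.png

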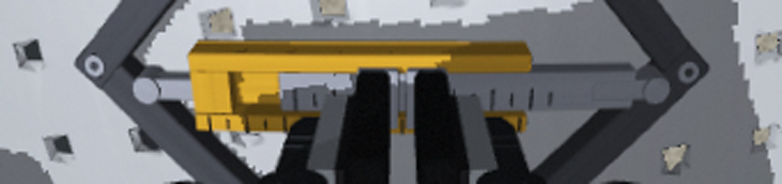

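Run:
```python
from h import *
f=grab_frame("wrist"); align(f,(121.3,219.1),(379.3,221.3),(143.9,229.6),(365,229.1),36)
```

```text
frame [[464.4, 200.5], [643.3, 171.4]] 181.2 -9.23 rule [[491.3, 199.0], [623.8, 178.9]] 133.9 -8.62 d world [-3.7 -3.1] d tool [-3.6 -3.2 -0. ]
```

```bash
python3 -m creep '[[0,-0.003,0.01,-3,-3,0,1],[0,0,0,0,0,5,1],[0,0,0,0,0,6,1],[0,0,0,0,0,3,1],[0,0,0,0,0,0,1],[0,0,0,0,0,0,1]]'
python3 - <<'E'
from h import *
delta(557,186.5,198,1.405)
f=grab_frame("wrist");crop(f,80,190,420,270,2.3,"w16c.png")
E
```

```text
clock: 15.03
eef_pos: [554.4, 182.8, 209.1]
tcp_rot: [3.141, 0.001, 1.407]
contact_force: [0.9, -1.0, -0.4]
opening: 0.241
pose [554.4 182.8 209.1] [3.1413e+00 8.0000e-04 1.4069e+00] turn [0.    0.001 0.002] shift now [ 4.1  1.9 11.1] shift after turn [ 4.1  1.9 11.1] F [ 0.9 -1.  -0.4] open 0.241 t 15.03
```

View pics/w16c.png

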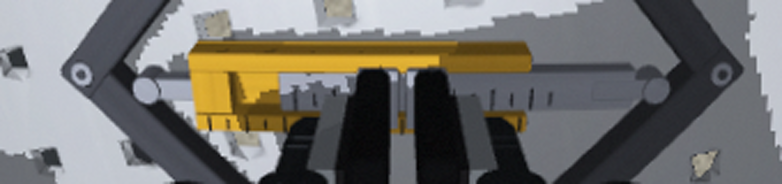

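Run:
```python
from h import *
f=grab_frame("wrist"); align(f,(115.7,222.2),(393.9,222.2),(143.9,229.6),(365,229.1),21)
```

```text
frame [[464.5, 200.9], [643.5, 171.3]] 181.5 -9.38 rule [[487.7, 196.3], [619.6, 174.9]] 133.6 -9.23 d world [0.4 0.5] d tool [ 0.5  0.3 -0. ]
```

```bash
python3 -m creep '[[0,0,0,0.4,0,4,1],[0,0,0,0,0,3,1],[0,0,0,0,0,1,1],[0,0,0,0,0,0,1],[0,0,0,0,0,0,1]]'
python3 - <<'E'
from h import *
delta(557,186.5,198,1.405)
f=grab_frame("wrist");crop(f,80,190,420,270,2.3,"w17c.png")
E
```

```text
clock: 15.55
eef_pos: [554.8, 183.5, 200.8]
tcp_rot: [3.14, 0.0, 1.407]
contact_force: [1.1, -0.5, -2.1]
opening: 0.241
pose [554.8 183.5 200.8] [3.1403e+00 3.0000e-04 1.4071e+00] turn [0.001 0.    0.002] shift now [3.4 1.6 2.8] shift after turn [3.4 1.6 2.8] F [ 1.1 -0.5 -2.1] open 0.241 t 15.55
```

View pics/w17c.png

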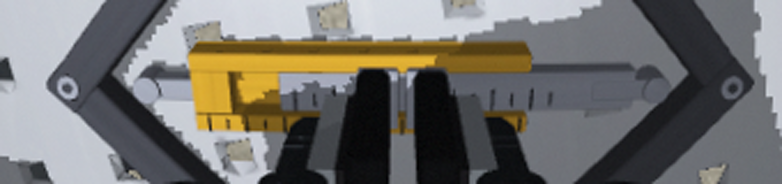

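```bash
python3 -m creep '[[0,0,0,0.3,0,1.5,1],[0,0,0,0,0,1,1],[0,0,0,0,0,1,1],[0,0,0,0,0,0,1],[0,0,0,0,0,0,1]]'
python3 - <<'E'
from h import *
delta(557,186.5,198,1.405)
f=grab_frame("wrist");crop(f,80,190,420,270,2.3,"w18c.png")
E
```

```text
clock: 16.02
eef_pos: [555.2, 183.9, 198.3]
tcp_rot: [3.14, -0.0, 1.407]
contact_force: [-0.4, -0.6, -2.0]
opening: 0.24
pose [555.2 183.9 198.3] [ 3.1396e+00 -2.0000e-04  1.4070e+00] turn [ 0.002 -0.     0.002] shift now [2.8 1.4 0.3] shift after turn [2.8 1.4 0.3] F [-0.4 -0.6 -2. ] open 0.24 t 16.02
```

View pics/w18c.png

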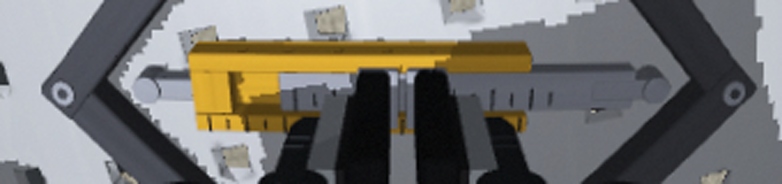

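```bash
python3 -m creep '[[0.002,0,0,-0.6,-0.7,1,1],[0,0,0,0,0,1,1],[0,0,0,0,0,1,1],[0,0,0,0,0,0,1]]'
python3 - <<'E'
from h import *
delta(557,186.5,198,1.405)
f=grab_frame("wrist");crop(f,80,190,420,270,2.3,"w19c.png")
E
```

```text
clock: 16.4
eef_pos: [555.2, 183.8, 198.4]
tcp_rot: [3.139, -0.002, 1.407]
contact_force: [0.9, -0.2, -2.8]
opening: 0.243
pose [555.2 183.8 198.4] [ 3.1394e+00 -1.6000e-03  1.4071e+00] turn [ 0.002 -0.002  0.002] shift now [3.  1.4 0.4] shift after turn [3.  1.4 0.4] F [ 0.9 -0.2 -2.8] open 0.243 t 16.4
```

View pics/w19c.png

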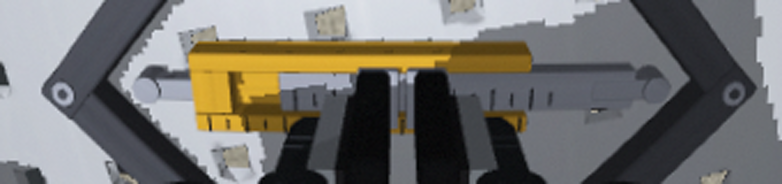

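```bash
python3 -m creep '[[0,0,0,-0.8,-1.5,2.5,1],[0,0,0,0,0,0,1],[0,0,0,0,0,0,1]]'
python3 -m creep '[[0,0,0,0,0,0,0],[0,0,0,0,0,0,0],[0,0,0,0,0,0,0],[0,0,0,0,0,0,0],[0,0,0,0,0,0,0],[0,0,0,0,0,0,0]]'
python3 - <<'E'
from h import *
delta(557,186.5,198,1.405)
f=grab_frame("wrist");cv2.imwrite("pics/w20.png",f["color"][:,:,::-1])
E
```

```text
clock: 16.7
eef_pos: [555.2, 184.0, 198.7]
tcp_rot: [3.135, -0.005, 1.407]
contact_force: [-0.3, -0.3, -0.4]
opening: 0.239
clock: 17.2
eef_pos: [554.5, 183.8, 197.1]
tcp_rot: [3.137, -0.004, 1.407]
contact_force: [-0.4, -0.2, 0.0]
opening: 0.998
pose [554.5 183.8 197.1] [ 3.1367 -0.0038  1.4067] turn [ 0.005 -0.004  0.002] shift now [ 3.1  2.  -0.9] shift after turn [ 3.1  2.  -0.9] F [-0.4 -0.2  0. ] open 0.998 t 17.2
```

View pics/w20.png

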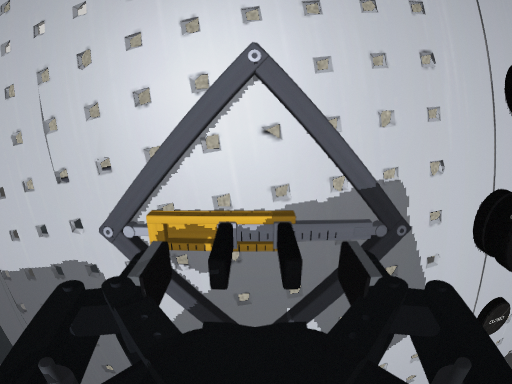

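Seated across 2-4, with the pins at about (129,231) and (380,231). I'll back off to measure.

```bash
python3 -m creep '[[0,0,0,0,0,-10,0],[0,0,0,0,0,-20,0],[0,0,0,0,0,-25,0],[0,0,0,0,0,-25,0],[0,0,0,0,0,-15,0],[0,0,0,0,0,0,0],[0,0,0,0,0,0,0]]'
python3 - <<'E'
from h import *
delta(555,184,197.5,1.405)
f=grab_frame("wrist"); cv2.imwrite("pics/w21.png",f["color"][:,:,::-1]);crop(f,100,130,410,250,2.5,"w21c.png")
E
```

```text
clock: 17.83
eef_pos: [553.7, 183.4, 298.8]
tcp_rot: [3.137, -0.003, 1.407]
contact_force: [-0.0, 1.0, -1.1]
opening: 1.004
pose [553.7 183.4 298.8] [ 3.1375 -0.0034  1.4067] turn [ 0.004 -0.003  0.002] shift now [  0.5   0.7 101.3] shift after turn [  0.8   1.2 101.3] F [-0.   1.  -1.1] open 1.004 t 17.83
```

View pics/w21c.png

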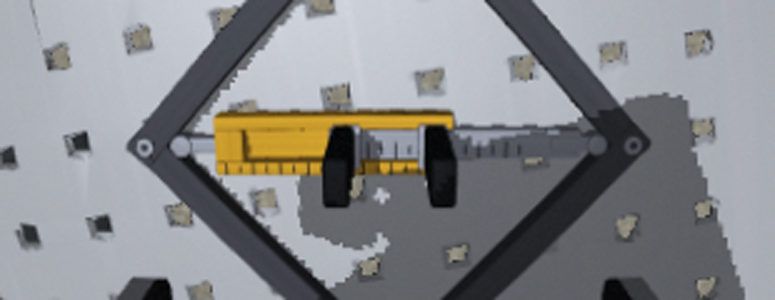

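```bash
python3 - <<'E'
from h import *
f=grab_frame("wrist"); align(f,(157.6,189.2),(352.8,188.4),(172,188.4),(338.8,188.4),10)
E
python3 -m creep '[[0.004,-0.003,0,0,0.4,15,0],[0,0,0,0,0,25,0],[0,0,0,0,0,25,0],[0,0,0,0,0,20,0],[0,0,0,0,0,8,0],[0,0,0,0,0,0,0],[0,0,0,0,0,0,0]]'
python3 - <<'E'
from h import *
delta(555,184,197.5,1.405)
f=grab_frame("wrist"); cv2.imwrite("pics/w22.png",f["color"][:,:,::-1])
E
```

```text
frame [[465.9, 200.8], [644.5, 171.9]] 180.9 -9.21 rule [[479.3, 198.8], [631.4, 173.5]] 154.2 -9.45 d world [-0.2  0.2] d tool [ 0.2 -0.2 -0. ]
clock: 18.52
eef_pos: [550.7, 182.2, 191.4]
tcp_rot: [-3.13, 0.006, 1.407]
contact_force: [0.1, -0.4, 0.3]
opening: 1.0
pose [550.7 182.2 191.4] [-3.1305  0.0057  1.4067] turn [-0.011  0.006  0.002] shift now [ 2.5  3.8 -6.2] shift after turn [ 2.5  3.9 -6.1] F [ 0.1 -0.4  0.3] open 1.0 t 18.52
```

View pics/w22.png

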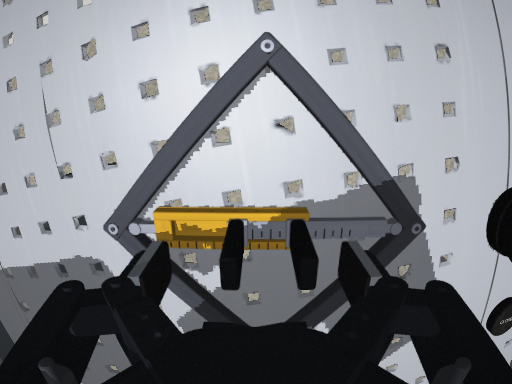

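Length on 2-4 is about 162 mm against 174 mm on 1-3, so 1-3 is the longer. I'll recentre for the regrip.

```bash
python3 -m creep '[[-0.011,0.006,0,0.5,3.5,-4,0],[0,0,0,0,0,0,0],[0,0,0,0,0,0,0]]'
python3 - <<'E'
from h import *
delta(555,184,197.5,1.405)
f=grab_frame("wrist"); cv2.imwrite("pics/w23.png",f["color"][:,:,::-1])
E
```

```text
clock: 18.82
eef_pos: [555.5, 182.4, 197.9]
tcp_rot: [3.138, -0.002, 1.407]
contact_force: [0.5, -0.0, -0.4]
opening: 0.998
pose [555.5 182.4 197.9] [ 3.1381e+00 -2.2000e-03  1.4068e+00] turn [ 0.004 -0.002  0.002] shift now [ 1.5 -0.8  0.4] shift after turn [ 1.5 -0.8  0.4] F [ 0.5 -0.  -0.4] open 0.998 t 18.82
```

View pics/w23.png

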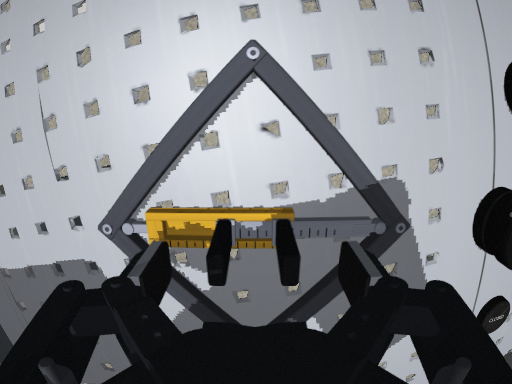

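```bash
python3 -m creep '[[0,0,0,0,0,0,0.15],[0,0,0,0,0,0,0.3],[0,0,0,0,0,0,0.4],[0,0,0,0,0,0,0.46],[0,0,0,0,0,0,0.52],[0,0,0,0,0,0,0.58]]' 40
python3 -m creep '[[0,0,0,0,0,0,0.64],[0,0,0,0,0,0,0.7],[0,0,0,0,0,0,0.76],[0,0,0,0,0,0,0.82],[0,0,0,0,0,0,0.9],[0,0,0,0,0,0,1],[0,0,0,0,0,0,1],[0,0,0,0,0,0,1]]'
python3 - <<'E'
from h import *
delta(557,186.5,198,2.98)
f=grab_frame("wrist"); cv2.imwrite("pics/w24.png",f["color"][:,:,::-1])
E
```

```text
clock: 19.37
eef_pos: [555.8, 182.7, 200.3]
tcp_rot: [3.136, -0.004, 1.407]
contact_force: [-0.3, -0.3, -2.0]
opening: 0.423
clock: 20.03
eef_pos: [554.4, 183.0, 200.8]
tcp_rot: [3.14, -0.003, 1.406]
contact_force: [-0.6, 0.3, 1.8]
opening: 0.239
pose [554.4 183.  200.8] [ 3.1398e+00 -2.9000e-03  1.4062e+00] turn [ 4.000e-03 -1.000e-03 -1.574e+00] shift now [3.9 2.  2.8] shift after turn [-2.   3.9  2.8] F [-0.6  0.3  1.8] open 0.239 t 20.03
```

View pics/w24.png

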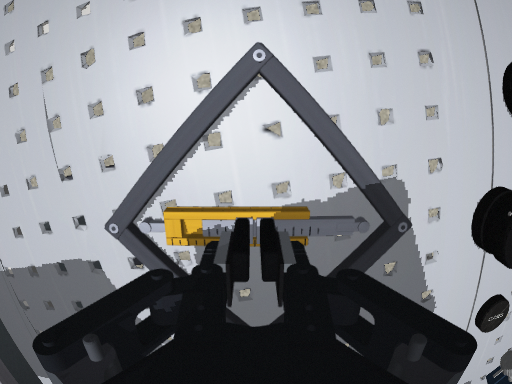

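Shut, gripped at bench-height TCP z≈200.5. I'll lift and turn back to 1-3.

```bash
python3 -m creep '[[0,0,0,0,0,-8,1],[0,0,0,0,0,-10,1],[0,0,0,0,0,-10,1],[0,0,0,0,0,0,1],[0,0,-0.1,0,0,0,1],[0,0,-0.11,0,0,0,1],[0,0,-0.11,0,0,0,1],[0,0,-0.11,0,0,0,1],[0,0,-0.11,0,0,0,1],[0,0,-0.11,0,0,0,1]]'
python3 -m creep '[[0,0,-0.11,0,0,0,1],[0,0,-0.11,0,0,0,1],[0,0,-0.11,0,0,0,1],[0,0,-0.11,0,0,0,1],[0,0,-0.11,0,0,0,1],[0,0,-0.11,0,0,0,1],[0,0,-0.11,0,0,0,1],[0,0,-0.05,0,0,0,1],[0,0,0,0,0,0,1],[0,0,0,0,0,0,1]]'
python3 -c "
from h import *
delta(557,186.5,226,2.981)"
```

```text
clock: 20.92
eef_pos: [555.7, 182.9, 235.2]
tcp_rot: [3.132, 0.001, 2.081]
contact_force: [0.0, 0.6, -1.7]
opening: 0.244
clock: 21.75
eef_pos: [556.7, 182.8, 239.7]
tcp_rot: [3.133, 0.014, 2.949]
contact_force: [-0.3, -0.6, -1.0]
opening: 0.241
pose [556.7 182.8 239.7] [3.1328 0.0141 2.9486] turn [ 0.009  0.014 -0.032] shift now [ 0.6  3.5 13.7] shift after turn [ 0.3  3.7 13.7] F [-0.3 -0.6 -1. ] open 0.241 t 21.75
```

```bash
python3 -m creep '[[0.009,0.014,-0.032,0,3,6,1],[0,0,0,0,0,5,1],[0,0,0,0,0,0,1],[0,0,0,0,0,0,1]]'
python3 - <<'E'
from h import *
delta(557,186.5,223,2.981)
f=grab_frame("wrist"); crop(f,80,190,420,270,2.3,"w25c.png")
E
```

```text
clock: 22.08
eef_pos: [557.7, 186.2, 228.0]
tcp_rot: [-3.141, -0.0, 2.979]
contact_force: [-0.3, 0.3, -2.0]
opening: 0.244
pose [557.7 186.2 228. ] [-3.1406e+00 -5.0000e-04  2.9789e+00] turn [-0.001 -0.    -0.002] shift now [0.7 0.2 5. ] shift after turn [0.7 0.2 5. ] F [-0.3  0.3 -2. ] open 0.244 t 22.08
```

View pics/w25c.png

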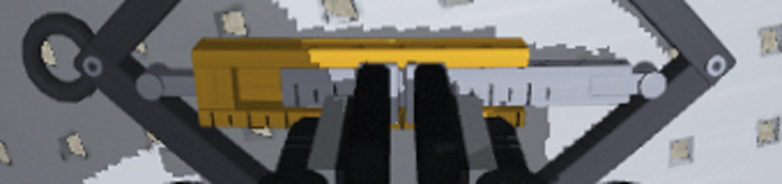

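Run:
```python
from h import *
f=grab_frame("wrist"); align(f,(120.9,218.7),(391.3,218.3),(145.7,227),(363.5,227),37)
```

```text
frame [[541.9, 91.4], [573.0, 283.2]] 194.4 80.77 rule [[542.2, 121.0], [563.8, 252.6]] 133.4 80.7 d world [4.5 0.5] d tool [-4.3  1.2 -0. ]
```

```bash
python3 -m creep '[[0,0,0,-3,1,0,1],[0,0,0,0,0,6,1],[0,0,0,0,0,6,1],[0,0,0,0,0,5,1],[0,0,0,0,0,0,1],[0,0,0,0,0,0,1]]'
python3 - <<'E'
from h import *
delta(557,186.5,200.5,2.981)
f=grab_frame("wrist"); crop(f,80,190,420,270,2.3,"w26c.png")
E
```

```text
clock: 22.68
eef_pos: [561.1, 186.6, 209.2]
tcp_rot: [-3.141, -0.0, 2.978]
contact_force: [0.6, -0.8, -1.8]
opening: 0.24
pose [561.1 186.6 209.2] [-3.1407e+00 -3.0000e-04  2.9779e+00] turn [-0.001 -0.    -0.003] shift now [ 4.  -0.7  8.7] shift after turn [ 4.  -0.7  8.7] F [ 0.6 -0.8 -1.8] open 0.24 t 22.68
```

View pics/w26c.png

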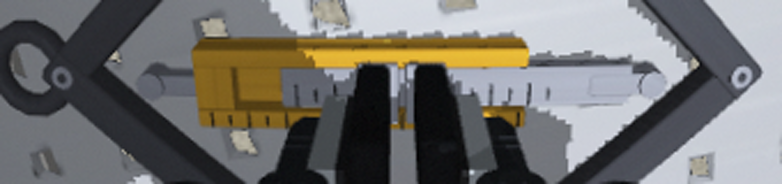

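```bash
python3 - <<'E'
from h import *
f=grab_frame("wrist"); align(f,(107,223.5),(402.6,223.3),(145.7,227),(363.5,227),18.7)
E
python3 -m creep '[[0,0,0,0,0.4,4,1],[0,0,0,0,0,2,1],[0,0,0,0,0,1,1],[0,0,0,0,0,0,1],[0,0,0,0,0,0,1]]'
python3 - <<'E'
from h import *
delta(557,186.5,200.5,2.981)
f=grab_frame("wrist"); crop(f,80,190,420,270,2.3,"w27c.png")
E
```

```text
frame [[541.6, 90.8], [573.2, 283.5]] 195.3 80.69 rule [[545.5, 121.6], [567.1, 252.8]] 133.0 80.65 d world [ 1.1 -0.1] d tool [-1.1  0.1 -0. ]
clock: 23.2
eef_pos: [561.3, 187.1, 202.2]
tcp_rot: [-3.141, 0.0, 2.978]
contact_force: [0.4, 0.6, -1.4]
opening: 0.238
pose [561.3 187.1 202.2] [-3.1412e+00  5.0000e-04  2.9780e+00] turn [-0.     0.    -0.003] shift now [ 4.1 -1.3  1.7] shift after turn [ 4.1 -1.3  1.7] F [ 0.4  0.6 -1.4] open 0.238 t 23.2
```

View pics/w27c.png

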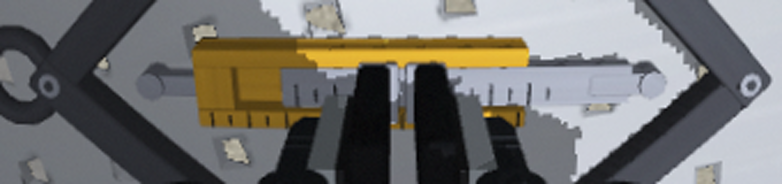

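```bash
python3 -m creep '[[0,0,0,0,0,2,1],[0,0,0,0,0,1,1],[0,0,0,0,0,0,1],[0,0,0,0,0,0,1]]'
python3 -m creep '[[0,0,0,0,0,0,0],[0,0,0,0,0,0,0],[0,0,0,0,0,0,0],[0,0,0,0,0,0,0],[0,0,0,0,0,0,0],[0,0,0,0,0,0,0]]'
python3 - <<'E'
from h import *
delta(557,186.5,200.5,2.981)
f=grab_frame("wrist"); cv2.imwrite("pics/w28.png",f["color"][:,:,::-1])
E
```

```text
clock: 23.58
eef_pos: [561.8, 187.1, 201.4]
tcp_rot: [3.141, 0.002, 2.978]
contact_force: [0.5, -1.0, -1.8]
opening: 0.241
clock: 24.08
eef_pos: [561.9, 187.1, 201.1]
tcp_rot: [3.141, 0.002, 2.978]
contact_force: [0.9, 0.2, -0.5]
opening: 0.997
pose [561.9 187.1 201.1] [3.1415e+00 2.2000e-03 2.9781e+00] turn [ 0.     0.002 -0.003] shift now [ 4.7 -1.3  0.6] shift after turn [ 4.7 -1.3  0.6] F [ 0.9  0.2 -0.5] open 0.997 t 24.08
```

View pics/w28.png

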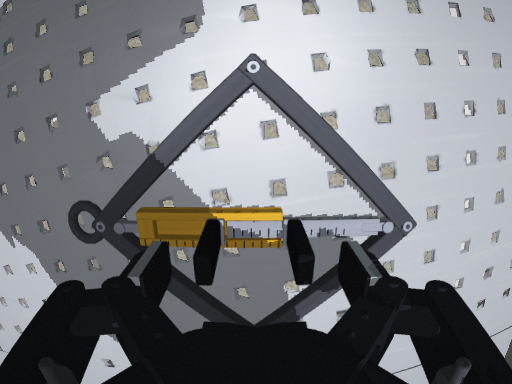

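Seated again across 1-3. I'll retreat up and clear, then check from the wrist, top and scene cameras.

```bash
python3 -m creep '[[0,0,0,0,0,-10,0],[0,0,0,0,0,-20,0],[0,0,0,0,0,-25,0],[0,0,0,0,0,-25,0],[0,0,0,0,0,-15,0],[0,0,0,0,0,0,0],[0,0,0,0,0,0,0]]'
python3 - <<'E'
from h import *
f=grab_frame("wrist"); crop(f,100,130,410,250,2.5,"w29c.png")
E
python3 -m creep '[[0,0,0,0,-15,-20,0],[0,0,0,0,-30,-20,0],[0,0,0,0,-35,-10,0],[0,0,0,0,-35,0,0],[0,0,0,0,-35,0,0],[0,0,0,0,-35,0,0],[0,0,0,0,-35,0,0],[0,0,0,0,-35,0,0],[0,0,0,0,-30,0,0],[0,0,0,0,-15,0,0]]'
python3 -m creep '[[0,0,0,0,-35,0,0],[0,0,0,0,-35,0,0],[0,0,0,0,-35,0,0],[0,0,0,0,-15,0,0],[0,0,0,0,0,0,0],[0,0,0,0,0,0,0]]'
python3 - <<'E'
from h import *
f=grab_frame("top"); crop(f,130,145,280,265,5,"t30.png"); cv2.imwrite("pics/t30f.png",f["color"][:,:,::-1])
u,w=inner(f,130,145,210,240,70);print(w.round(1).tolist())
f=grab_frame("scene"); crop(f,150,180,250,265,7,"s30.png")
E
```

```text
clock: 24.72
eef_pos: [561.4, 187.1, 303.0]
tcp_rot: [-3.142, 0.002, 2.978]
contact_force: [0.4, -0.5, -0.6]
opening: 0.997
clock: 25.6
eef_pos: [508.6, -117.2, 345.1]
tcp_rot: [-3.14, -0.01, 2.986]
contact_force: [0.0, 0.6, 1.0]
opening: 0.999
clock: 26.1
eef_pos: [485.5, -244.5, 338.1]
tcp_rot: [3.141, -0.02, 2.981]
contact_force: [0.0, 0.9, 0.2]
opening: 1.001
[[640.3, 170.0], [545.5, 96.1], [479.8, 195.9], [574.5, 269.7]]
```

View pics/w29c.png

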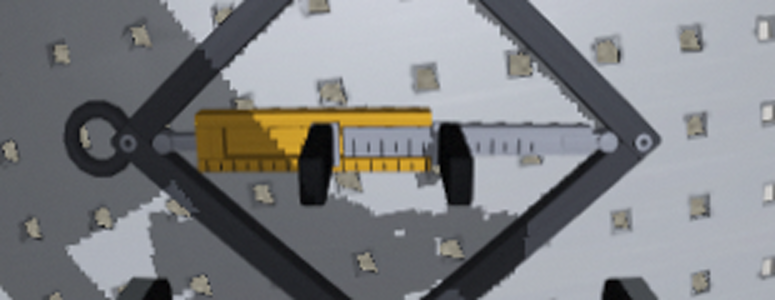

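View pics/t30.png

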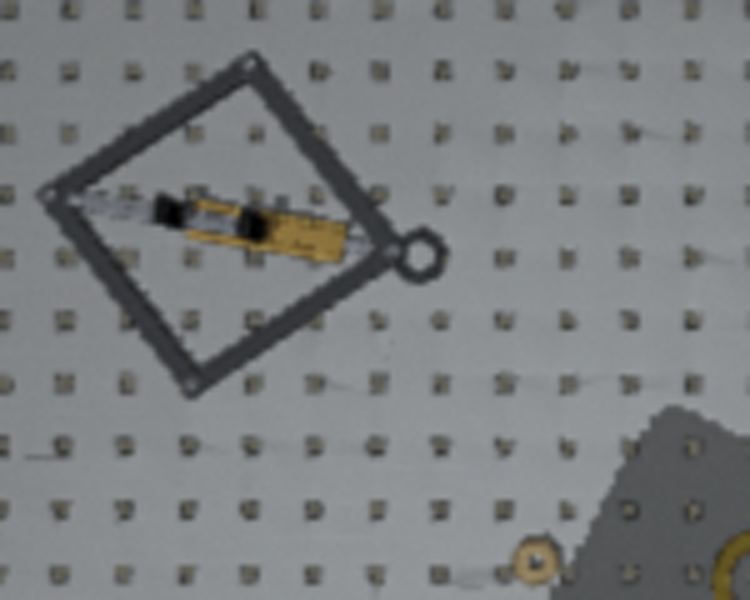

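View pics/s30.png

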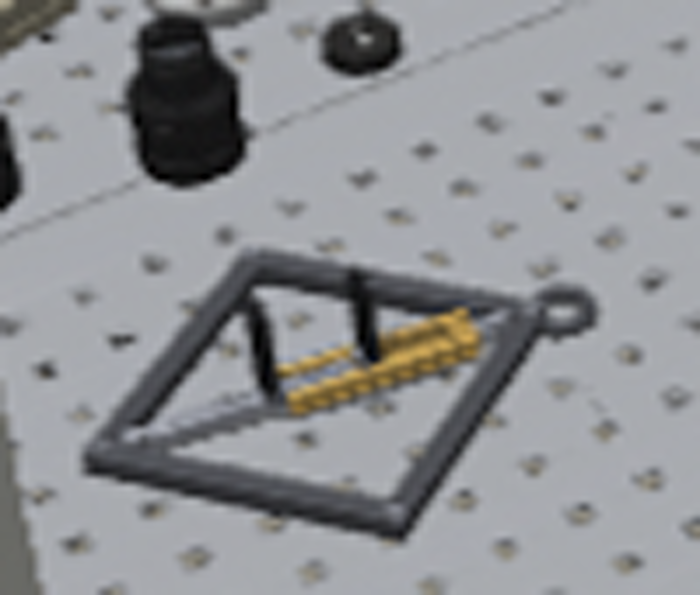

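View pics/t30f.png

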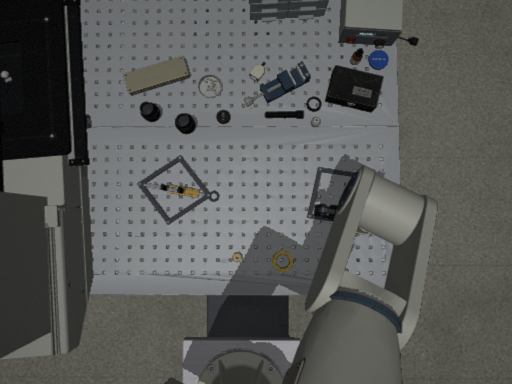

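The final view shows the rule flat in the frame with its pins in corners 1 and 3. The frame has moved only about 3 mm, the bystanders are unmoved and the gripper is clear. I'm handing in the job.

Run:
```python
from rig import job,sense
print(sense()["clock"]); job.sign_off()
```

```text
26.2
the job is handed in; nothing more can be done
```

The rule is sprung out and let go across the longer diagonal of the left frame, 1‑3, which starts at the eye. I handed the job in at 26.2 s.

- **Order and lengths:** I set it first across 1‑3, which read about 174 mm over the tips. Then I set it across 2‑4, about 162 mm, and then back across 1‑3. The 12 mm difference fits the stated 13 mm or so, and the first top view also showed 1‑3 as longer.
- **Final seating:** the wrist, top and scene views show the rule flat, both pins in corners 1 and 3, and the gripper well clear.
- **Frame movement:** the top camera puts the left frame about 3 mm from where it started, mostly along x. It was not exactly still, but that is close to the camera accuracy of about 2 mm.
- **Other things:** the bystanders look unmoved in the last top view. The arm partly hid the right frame in that view, so I did not measure it, but the fingers passed about 165 mm above the bench there.
- **Drift:** on the first squeeze the arm drifted about 10 mm along the rule, out on the open bench. I closed more gradually after that, and the drift stayed within about 2.5 mm.

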